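# Padlock the stock case on the packing bench

### The job

Lock the metal stock case: fold its steel hasp strap down flat over the brass lock, then take the larger of the two loose shackles, put its two legs through the strap into the lock and press it down, firmly but without forcing it, until the hidden pawls click and it stays down by itself (how deep that is, and just where the lock sits sideways in its place, differs from case to case). Leave everything else on the bench where it is.

Things in the scene. Friction and masses are not known exactly. Their poses are not given: they have to be found in the camera images.
- strap (a joint): Hinge angle of the steel hasp strap, a plate 84 mm wide, 5 mm thick, reaching 78 mm from its hinge. 0 = folded flat over the lock; grows as it lifts; pi/2 = upright; 2.1 = leaning back over the case (stop). It starts standing open. The hinge is stiff: the strap stays where it is left, and its free end needs about 1 to 3 N to move.
- strap_hinge (a point): Middle of the strap's hinge line (its y axis), at the near edge of the case lid, 93.5 mm above the table. Its -x points from the case over the lock: the folded strap reaches 78 mm that way, upper face 2.5 mm above this point; two windows, 18 x 29 mm (x, y), centred 42 mm out and 20 mm either side of the middle, lie over the lock's holes; the last 27 mm are solid plate.
- strap_tip (a point): Middle of the strap's free edge, at half its thickness.
- case: Aluminium stock case with a grey lid and the lock on a shelf at its front. Origin: on the table, below the middle of the lock; z up, +x towards the case. The case covers 28 to 232 mm along x and 122 mm to each side, lid top 88 mm above the table. Fixed.
- shackle: The larger steel shackle, a U standing on its legs in a grey plastic stand (40 x 76 x 30 mm, wells 22 mm deep). Origin: midway between the feet, at foot level; z up, y along the line of the legs. Legs 10 mm thick, centres 40 mm apart, feet only slightly rounded, notched on the inside 5 to 18 mm above the foot. Same either way round (half turn). About 0.12 kg.
- shackle_crown (a point): Centre of the larger shackle's crown, 76 mm above its feet: a bar 12 x 50 x 12 mm (along the shackle's x, y, z) that joins the legs; its 12 mm thickness can be gripped from above.
- small_shackle: The smaller shackle, not wanted here: legs 8 mm thick and 24 mm apart, 62 mm tall, in a stand of the same outside size. Origin midway between the feet. The two stands may change sides.
- marker: Marker pen, 135 mm long, lying on the bench. Leave alone.
- tape_roll: Roll of clear tape, 90 mm across, 48 mm high, lying flat. Leave alone.
- tub: White jar, 60 mm across, 85 mm high. Leave alone.
- lock_seat (a point): Middle of the lock's place on the case, level with the lock's top face, 90 mm above the table; z up, y along the line of the lock's two holes, x towards the case. The brass lock body (34 x 76 x 60 mm, holes up) is bolted in long slots: it is held fast, but sits up to 8 mm to either side of this point along y, which no reading gives. Along x it is true.
- lock_inside (a point): Fixed point 37 mm below lock_seat. The lock's holes are round, 12 mm wide, 40 mm apart, 52 mm deep, edges barely broken. Its works vary: feet meet ramped spring pawls 16 to 26 mm down, then a spring ejector; pressing on takes 8 to 18 N; the click comes 32 to 42 mm down, a solid stop 1.5 mm beyond it. Let go too soon and the shackle springs up to under 30. Over 45 N (side loads count) breaks it.
There are look-alikes about, which are no part of the job. What is shaped like the shackle but blue or purple is not meant.

How it is judged:
On the way, in this order (a step that is already met when the one before it is completed fails the run):
1. the strap is folded down flat over the lock (value of joint strap below 0.08 rad), for 0.2 s.
2. the larger shackle's legs stand in the lock's holes, through the strap (z of shackle in the frame of lock_seat below -0.01 m and x of shackle in the frame of lock_seat between -0.004 and 0.004 m and y of shackle in the frame of lock_seat between -0.011 and 0.011 m and angle between the y axis of shackle and the y axis of lock_seat, either way round below 0.12 rad and angle between the z axis of shackle and the z axis of lock_seat, either way round below 0.1 rad and value of joint strap below 0.08 rad), for 0.1 s.
At the end, for the whole second after the job is handed in: The strap lies flat over the lock (within 0.08 rad), and the larger shackle stands upright with both legs through it, latched: its feet more than 30.5 mm below the lock's top face, at rest and staying down with nothing pressing on it (z of shackle in the frame of lock_seat below -0.0305 m and x of shackle in the frame of lock_seat between -0.004 and 0.004 m and y of shackle in the frame of lock_seat between -0.011 and 0.011 m and angle between the y axis of shackle and the y axis of lock_seat, either way round below 0.12 rad and angle between the z axis of shackle and the z axis of lock_seat, either way round below 0.1 rad and value of joint strap below 0.08 rad and linear speed of shackle below 0.02 m/s); the robot touches nothing.
It fails at once if the shackle is forced against the lock or the case with more than 45 N (contact force between shackle and case above 45 N).
It fails at once if the marker, tape roll or jar is pushed away by more than 40 mm, or the small shackle by more than 30 mm (distance of small_shackle from where it was at the start of the episode above 0.03 m or distance of any of marker, tape_roll, tub from where it was at the start of the episode above 0.04 m).
It also fails if it takes over 72 s, if anything falls off the work surface, if the arm or the gripper's body presses on something with over 40 N, if the wrist force passes 120 N, or if a joint passes its speed limit or range.

### The arm

A 6-joint arm with a two-finger parallel gripper is mounted at the origin on the work surface. World frame = base frame: x ahead of the robot, y to its left, z up, the work surface at z = 0. Lengths are in m, angles in rad, forces in N, time in s.
With the tool pointing down it reaches from about 0.425 to 0.95 m from the base axis. Payload 3.5 kg.
Tool frame: the origin (TCP) lies on the centre line of the jaws, within the pads' length; the fingertips stand 14 mm ahead of it and the grasp point (between the pads) lies 5 mm behind it (ctrl.finger_overhang is the distance from the TCP to the fingertips, in m); z points along the fingers, y is the line along which they close (so a half turn about z gives the same grasp; the last joint's range is limited). The gripper opens to 85 mm and grips with 20 to 120 N. Pads are 22 mm wide; open, the fingers measure 114 mm over their backs; the gripper's body (76 mm by 85 mm) begins 54 mm behind the grasp point. The pads swing forward as they close: fully open they stand 13 mm farther back than shut.
Start: joints at [1.152, 0.286, 1.577, -0, 1.279, -0.15], TCP at [0.179, 0.651, 0.245] pointing down, gripper open.
Joint ranges: [-2.77, 2.77], [-0.9, 2.22], [0.21, 2.48], [-1.53, 4.67], [0.24, 2.81], [-2.84, 2.84]. Speed limits (rad/s): [2.79, 2.79, 3.14, 3.14, 3.14, 3.14].

### API

Orientations are given as a unit quaternion [x, y, z, w].
In Python, from plant import ctrl gives the robot as it stands.
- The arm moves only by the tool send_rows, never from a script. Its argument "moves" is text: rows parted by semicolons, each of 7 numbers parted by spaces: the turn, a rotation vector about the tool's x, y, z in units of 360 degrees (1.0 is 360 degrees), then the shift along the tool's x, y, z in units of 20 cm (1.0 is 20 cm), then the gripper's target within -1 to 1 (fully open at 1, half-way at 0, shut at -1). A call has 1 to 12 rows; each row is the pose to reach, as a shift and turn from the pose commanded when the call began, along the tool's axes at that moment, turning the shorter way round; what a row does not reach only later rows make up. A row lasts 1/8 s, in which the tool goes at most 62.5 mm and 10.7 degrees, less where a joint would pass 70% of its speed; a pose out of reach is approached as far as the arm can. A call with a number of a shift or a turn outside -1 to 1 is refused whole. A call with a gripper value outside its range is refused whole. The fingers move at their own pace and stop on an object; "newtons" is the grip in N (left out, the last holds). Time passes only in rows, so rows that repeat a pose let the fingers close. It gives the time, the measured TCP pose, the force, the opening and the grip force at its end, in the units of the state.
- ctrl.get_state(): the state, without advancing time (a new reading comes with each control period).
- ctrl.read_camera(name): name is "scene" or "top" or "wrist"; returns a dict with "image" (384x512x3 uint8, red, green, blue), "fovy" (degrees; the focal length in pixels is half the picture's height over the tangent of half this angle, whatever the lens; pixels are square), "cx", "cy" (the principal point, pixels), "extrinsics" (4x4, takes a point from camera to world coordinates). Camera axes: x right, y up, looking along -z (the intrinsics and any distortion apply to the point x, -y, -z); pixel columns grow to the right and rows downward; lengths in m; the calibration is good to about 2 mm. A picture is of the moment at which its call begins. There is no depth.
- ctrl.sign_off(): hands the job in; it is judged then, once.
The state is a dict: "time": time; "qpos": joint angles; "dq": joint speeds; "joint_efforts": joint torques, N m; "eef_pos": TCP position; "tcp_rot": TCP orientation; "contact_force": force on the tool from outside, world axes, zero at the start; "wrist_torque": the same for the moment, N m; "opening": opening from 0.0 (shut) to 1.0 (fully open); "finger_force": force on a finger pad.
Only numpy, scipy, OpenCV 4.12 (cv2) and the standard library are available. Lean on these libraries where they do the work, as an engineer would, in place of code of your own. Each camera call takes 0.05 s, during which the arm holds its last target. There are 200 camera calls.

## Working session

There is one attempt and no reset: what is moved stays moved. The work goes in short steps, Python scripts to look and compute and a tool call to move; the robot and the scene stay as the last step left them, time stands still between calls to the robot, and variables do not carry over. Pictures are saved under pics/ and viewed, at most 10 in all, crops included, and the job is handed in when it is done.

Besides the shell and the picture viewer there is one more tool, called after "Emit:" by a JSON object that holds its "api" and its "payload". send_rows: Moves the arm, as the interface text tells. Its arguments: {"type":"object","properties":{"moves":{"type":"string"},"newtons":{"type":"number"}},"required":["moves"]}

```bash
mkdir -p pics
cat > h.py <<'E'
import numpy as np, cv2
from plant import ctrl
def cam(n):
    c=ctrl.read_camera(n); c['f']=c['image'].shape[0]/2/np.tan(np.radians(c['fovy'])/2); return c
def save(c,name,crop=None,s=1):
    im=c['image'][:,:,::-1]
    if crop: im=im[crop[1]:crop[3],crop[0]:crop[2]]
    cv2.imwrite('pics/'+name,cv2.resize(im,None,fx=s,fy=s,interpolation=cv2.INTER_CUBIC))
def ray(c,u,v):
    E=np.array(c['extrinsics']);d=np.array([(u-c['cx'])/c['f'],-(v-c['cy'])/c['f'],-1]);return E[:3,3],E[:3,:3]@d
def onz(c,u,v,z):
    o,d=ray(c,u,v);return o+d*(z-o[2])/d[2]
def proj(c,p):
    E=np.array(c['extrinsics']);q=E[:3,:3].T@(np.array(p)-E[:3,3]);return c['cx']-c['f']*q[0]/q[2],c['cy']+c['f']*q[1]/q[2]
E
python3 - <<'E'
from h import *
for n in('scene','top'):
    c=cam(n);save(c,n+'0.png',s=1.5);print(n,c['f'],c['cx'],c['cy'],np.round(c['extrinsics'],3).tolist(),[k for k in c])
print(ctrl.get_state())
E
```

```text
scene 444.91848520627735 258.83570867956723 191.2263337131931 [[-0.273, -0.531, 0.802, 1.308], [0.962, -0.154, 0.226, 0.184], [0.004, 0.833, 0.553, 0.638], [0.0, 0.0, 0.0, 1.0]] ['image', 'fovy', 'cx', 'cy', 'extrinsics', 'f']
top 499.9525433369124 263.1123145102843 183.29189019870833 [[0.001, 0.985, -0.171, 0.265], [-1.0, 0.005, 0.023, -0.022], [0.024, 0.171, 0.985, 1.387], [0.0, 0.0, 0.0, 1.0]] ['image', 'fovy', 'cx', 'cy', 'extrinsics', 'f']
{'time': 0.1, 'qpos': array([ 1.15200608e+00,  2.87109269e-01,  1.57801466e+00,  1.50664370e-05,
        1.27859017e+00, -1.49994182e-01]), 'dq': array([ 0.00025816, -0.00403325, -0.00325559, -0.00077757, -0.00108742,
       -0.00016004]), 'joint_efforts': array([ 3.55068059e-04, -4.07295120e+01, -2.93699151e+01, -1.32428395e-04,
        3.35850375e-03, -1.39057227e-05]), 'eef_pos': array([0.17899682, 0.6502594 , 0.24407263]), 'tcp_rot': array([ 1.33995880e-01,  9.90981321e-01, -1.01609027e-03, -3.04532588e-04]), 'contact_force': array([-0.56877319,  0.11040882, -0.38324871]), 'wrist_torque': array([-0.01415356, -0.04681382,  0.01598807]), 'finger_force': 0.0, 'opening': 0.9998383867985466}
```

```bash
ls; ls pics
```

```text
h.py
pics
scene0.png
top0.png
```

View pics/scene0.png

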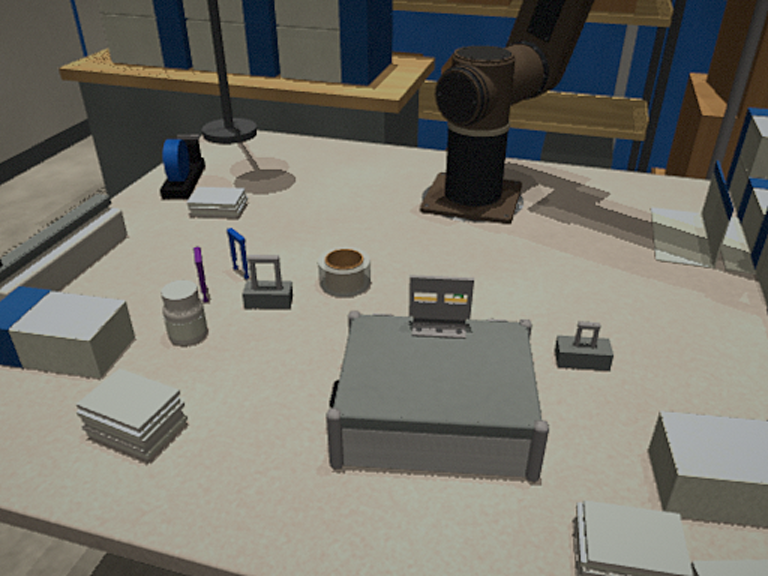

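View pics/top0.png

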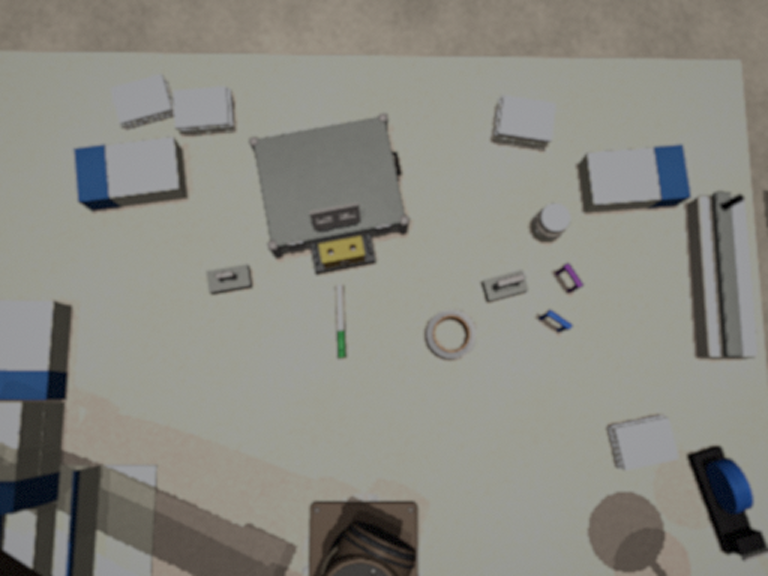

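Candidates (scene picture at 1.5x, then top picture):
- Grey U at (266,270), top (505,286).
- Grey U at (586,340), top (228,277). It is smaller and narrower.
- Blue U at (237,250), top (555,320).
- Purple U at (200,272), top (568,277).

I choose the first, which is grey with the larger crown. Next I'll measure it and check it in a close crop.

Run:
```python
from h import *
c=cam('top');im=c['image'];hsv=cv2.cvtColor(im,cv2.COLOR_RGB2HSV)
m=cv2.inRange(hsv,(18,100,80),(35,255,255));m[:140]=0;m[190:]=0
k,l,s,ce=cv2.connectedComponentsWithStats(m);i=1+np.argmax(s[1:,4]);print('brass',s[i])
ys,xs=np.where(l==i);r=cv2.minAreaRect(np.c_[xs,ys].astype(np.float32));print(r)
b=cv2.boxPoints(r);print([np.round(onz(c,u,v,.09)[:2],4).tolist() for u,v in b],onz(c,*r[0],.09))
# lid polygon corners
print('case corners',[np.round(onz(c,u/1.5,v/1.5,.088)[:2],3).tolist() for u,v in((252,141),(384,119),(408,225),(275,247))])
for (u,v) in((505,286),(228,277)): print(np.round(onz(c,u/1.5,v/1.5,.03),3))
a=cv2.resize(im[165:215,310:365],None,fx=7,fy=7,interpolation=cv2.INTER_CUBIC)
s_=cam('scene');b=cv2.resize(s_['image'][160:215,150:205],None,fx=7,fy=7,interpolation=cv2.INTER_CUBIC)
h=max(a.shape[0],b.shape[0]);pad=lambda x:cv2.copyMakeBorder(x,0,h-x.shape[0],0,0,0)
cv2.imwrite('pics/c1.png',np.hstack([pad(a),pad(b)])[:,:,::-1])
```

```text
brass [212 157  31  19 384]
((227.30198669433594, 166.08535766601562), (14.22052001953125, 28.908817291259766), 79.2156982421875)
[[0.5476, 0.0827], [0.5628, 0.0078], [0.525, 0.0004], [0.5101, 0.0751]] [0.53630771 0.04154981 0.09      ]
case corners [[0.735, 0.205], [0.779, -0.034], [0.581, -0.077], [0.54, 0.158]]
[ 0.481 -0.258  0.03 ]
[0.496 0.25  0.03 ]
```

View pics/c1.png

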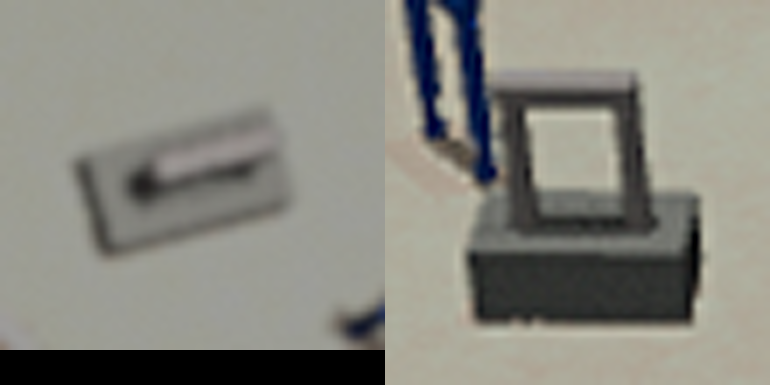

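The crop confirms it: grey U with a wide crown, crown top from about (150,170) to (278,140), in its own grey stand. I'll write a helper that converts a world goal into move units, then go look from above the lock.

```bash
cat >> h.py <<'E'
from scipy.spatial.transform import Rotation as R
def to(*goals):
    """goals (x,y,z,yaw of tool y in deg), tool down -> row numbers from measured pose"""
    s=ctrl.get_state();Q=R.from_quat(s['tcp_rot']);p=s['eef_pos']
    for x,y,z,a in goals:
        a=np.radians(a);ty=np.array([np.cos(a),np.sin(a),0]);tz=np.array([0,0,-1.]);G=R.from_matrix(np.c_[np.cross(ty,tz),ty,tz])
        print(np.round(np.r_[(Q.inv()*G).as_rotvec()/2/np.pi,Q.inv().apply(np.array([x,y,z])-p)/.2],4))
E
python3 - <<'E'
from h import *
c=cam('top')
P=onz(c,310+150/7,165+170/7,.09);Q_=onz(c,310+278/7,165+140/7,.09);d=P-Q_
print('crown',(P+Q_)/2,np.linalg.norm(d),np.degrees(np.arctan2(d[1],d[0])))
to((.30,.50,.32,60),(.42,.33,.32,45))
E
```

```text
crown [ 0.48122777 -0.25782458  0.09      ] 0.05015458083897587 103.4813907244731
[-2.000e-04 -0.000e+00  4.060e-02 -7.826e-01 -5.653e-01 -3.762e-01]
[-2.0000e-04  0.0000e+00  8.2200e-02 -1.5867e+00 -1.2255e+00 -3.7560e-01]
```

Emit:
{"api": "send_rows", "payload": {"moves": "0 0 0.04 -0.39 -0.28 -0.19 -1; 0 0 0.04 -0.78 -0.57 -0.38 -1; 0 0 0.06 -0.95 -0.78 -0.38 -1; 0 0 0.08 -0.95 -0.95 -0.38 -1; 0 0 0.08 -0.95 -0.95 -0.38 -1", "newtons": 60}}

```text
time: 0.88
eef_pos: [0.3128, 0.4149, 0.3222]
tcp_rot: [0.377, 0.926, 0.0, 0.0]
contact_force: [0.6, 0.1, -1.2]
opening: -0.001
finger_force: 0.0
```

Run:
```python
from h import *
print(ctrl.get_state()['eef_pos'])
to((.40,.25,.32,25),(.49,.13,.32,12),(.50,.04,.32,12))
```

```text
[0.31278145 0.41491192 0.32215355]
[ 2.000e-04  0.000e+00  5.730e-02 -8.883e-01 -2.847e-01  1.080e-02]
[ 2.0000e-04  0.0000e+00  9.3500e-02 -1.6295e+00 -3.9910e-01  1.1000e-02]
[ 2.0000e-04  0.0000e+00  9.3500e-02 -1.9798e+00 -6.8590e-01  1.0800e-02]
```

Emit:
{"api": "send_rows", "payload": {"moves": "0 0 0.028 -0.3 -0.1 0 -1; 0 0 0.055 -0.6 -0.2 0 -1; 0 0 0.08 -0.9 -0.28 0 -1; 0 0 0.0935 -1 -0.32 0 -1; 0 0 0.0935 -1 -0.32 0 -1"}}

```text
time: 1.5
eef_pos: [0.4112, 0.2305, 0.3213]
tcp_rot: [0.63, 0.777, 0.0, -0.0]
contact_force: [-1.1, 0.9, -0.3]
opening: 0.001
finger_force: 0.0
```

Run:
```python
from h import *
to((.46,.06,.32,12),(.50,.04,.32,12))
```

```text
[-0.000e+00 -0.000e+00 -1.000e-04 -8.845e-01  6.160e-02  6.400e-03]
[-0.0000e+00 -0.0000e+00 -1.0000e-04 -1.0238e+00  2.3660e-01  6.4000e-03]
```

Emit:
{"api": "send_rows", "payload": {"moves": "0 0 0 -0.3 0.05 0 -1; 0 0 0 -0.6 0.1 0 -1; 0 0 0 -0.9 0.16 0 -1; 0 0 0 -0.98 0.16 0 -1; 0 0 0 -0.98 0.16 0 -1"}}

```text
time: 2.12
eef_pos: [0.4831, 0.0473, 0.3211]
tcp_rot: [0.628, 0.778, 0.0, -0.001]
contact_force: [0.9, 0.9, 0.9]
opening: -0.004
finger_force: 0.0
```

Run:
```python
from h import *
s=ctrl.get_state();print(s['eef_pos'],s['qpos'])
c=cam('wrist');save(c,'w1.png',s=1.5);print(c['f'],np.round(c['extrinsics'],3).tolist())
```

```text
[0.48307588 0.0473341  0.32110682] [-1.12143702e-01 -1.94269715e-01  1.93756347e+00  8.50603756e-04
  1.39915864e+00 -3.24007846e-01]
330.56804889312576 [[0.978, -0.199, -0.068, 0.466], [0.21, 0.925, 0.316, 0.127], [-0.0, -0.323, 0.946, 0.449], [0.0, 0.0, 0.0, 1.0]]
```

View pics/w1.png

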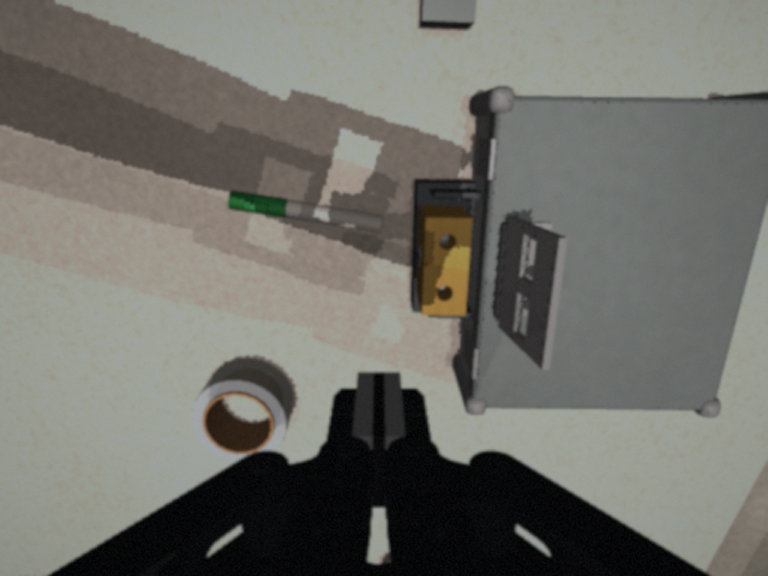

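The wrist view shows the brass lock with holes at (447,241) and (445,293). The strap is leaning back over the lid, its free edge running from (564,235) to (548,367).

Run:
```python
from h import *
c=cam('wrist');im=c['image'];hsv=cv2.cvtColor(im,cv2.COLOR_RGB2HSV);g=hsv[:,:,2]
W=lambda u,v,z:onz(c,u/1.5,v/1.5,z)
hs=[]
for u,v in((447,241),(445,293)):
    u0,v0=int(u/1.5),int(v/1.5);p=g[v0-7:v0+8,u0-7:u0+8].astype(float);m=p<np.percentile(p,50)*.62
    ys,xs=np.where(m);uu,vv=xs.mean()+u0-7,ys.mean()+v0-7;P=onz(c,uu,vv,.09);hs.append(P);print((uu*1.5,vv*1.5),m.sum(),P)
d=hs[0]-hs[1];print('mid',(hs[0]+hs[1])/2,np.linalg.norm(d),np.degrees(np.arctan2(d[1],d[0])))
b=[W(u,v,.09) for u,v in((420,206),(472,210),(469,317),(424,315))];print('brass',np.round(b,4)[:,:2].tolist(),np.mean(b,0))
cs=[W(u,v,.09) for u,v in((502,97),(772,100),(709,407),(476,405))];print('corners',np.round(cs,4)[:,:2].tolist(),np.mean(cs,0))
for z in(.15,.16,.17): print(z,W(564,235,z),W(548,367,z))
t=cam('top')
hs2=[]
```

```text
(np.float64(448.22727272727275), np.float64(243.10227272727272)) 44 [0.533317   0.05878887 0.09      ]
(np.float64(443.86607142857144), np.float64(293.86607142857144)) 56 [0.54018815 0.0197691  0.09      ]
mid [0.53675257 0.03927898 0.09      ] 0.03962014144669251 99.98705417983666
brass [[0.5064, 0.0809], [0.5439, 0.086], [0.5641, 0.0055], [0.5295, -0.0003]] [0.53597274 0.04305324 0.09      ]
corners [[0.543, 0.1636], [0.7217, 0.2003], [0.7802, -0.0297], [0.5908, -0.0687]] [0.65893686 0.06638821 0.09      ]
0.15 [0.58999685 0.09013786 0.15      ] [0.60910994 0.00237609 0.15      ]
0.16 [0.58583753 0.09138574 0.16      ] [0.60431226 0.00655512 0.16      ]
0.17 [0.58167821 0.09263363 0.17      ] [0.59951459 0.01073415 0.17      ]
```

Emit:
{"api": "send_rows", "payload": {"moves": "0 0 0 -0.09 0.3 0 -1; 0 0 0 -0.09 0.6 0 -1; 0 0 0 -0.09 0.765 0 -1; 0 0 0 -0.09 0.765 0.1 -1; 0 0 0 -0.09 0.765 0.4 -1; 0 0 0 -0.09 0.765 0.65 -1; 0 0 0 -0.09 0.765 0.76 -1; 0 0 0 -0.09 0.765 0.76 -1; 0 0 0 -0.09 0.765 0.76 -1"}}

```text
time: 3.4
eef_pos: [0.6367, 0.0621, 0.1708]
tcp_rot: [0.628, 0.778, 0.001, 0.001]
contact_force: [-0.4, 0.3, 0.2]
opening: 0.001
finger_force: 0.0
```

Emit:
{"api": "send_rows", "payload": {"moves": "0 0 0 0 -0.08 0 -1; 0 0 0 0 -0.15 0 -1; 0 0 0 0 -0.2 0 -1; 0 0 0 0 -0.25 0 -1; 0 0 0 0 -0.3 0 -1; 0 0 0 0 -0.35 0.02 -1; 0 0 0 0 -0.38 0.03 -1; 0 0 0 0 -0.42 0.05 -1; 0 0 0 0 -0.45 0.08 -1; 0 0 0 0 -0.45 0.08 -1"}}

```text
time: 4.65
eef_pos: [0.5474, 0.0425, 0.1522]
tcp_rot: [0.628, 0.778, -0.001, -0.001]
contact_force: [-0.2, -0.8, 0.2]
opening: 0.001
finger_force: 0.0
```

Run:
```python
from h import *
c=cam('scene');save(c,'s1.png',(240,150,400,270),4)
```

```text
(no output)
```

View pics/s1.png

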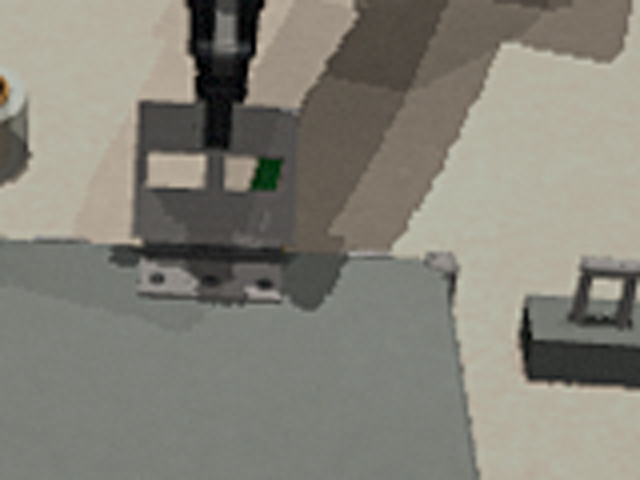

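The strap is at about 45°, with the fingertip behind its solid end. I'll continue down.

Emit:
{"api": "send_rows", "payload": {"moves": "0 0 0 0 -0.03 0.03 -1; 0 0 0 0 -0.05 0.06 -1; 0 0 0 0 -0.07 0.09 -1; 0 0 0 0 -0.09 0.12 -1; 0 0 0 0 -0.1 0.15 -1; 0 0 0 0 -0.105 0.18 -1; 0 0 0 0 -0.105 0.195 -1; 0 0 0 0 -0.105 0.195 -1"}}

```text
time: 5.7
eef_pos: [0.5277, 0.0382, 0.1138]
tcp_rot: [0.628, 0.778, -0.0, -0.0]
contact_force: [0.5, 0.7, -0.0]
opening: -0.002
finger_force: 0.0
```

Emit:
{"api": "send_rows", "payload": {"moves": "0 0 0 0 0 0.01 -1; 0 0 0 0 0 0.018 -1; 0 0 0 0 0 0.018 -1"}}

```text
time: 6.08
eef_pos: [0.5281, 0.0382, 0.1107]
tcp_rot: [0.628, 0.778, 0.0, 0.0]
contact_force: [1.0, 0.2, -0.3]
opening: 0.003
finger_force: 0.0
```

Emit:
{"api": "send_rows", "payload": {"moves": "0 0 0 0 0 0.006 -1; 0 0 0 0 0 0.006 -1"}}

```text
time: 6.32
eef_pos: [0.5282, 0.0382, 0.1101]
tcp_rot: [0.628, 0.778, 0.0, 0.0]
contact_force: [-1.2, -0.4, 4.0]
opening: 0.003
finger_force: 1.8
```

Emit:
{"api": "send_rows", "payload": {"moves": "0 0 0 0 0 0.005 -1; 0 0 0 0 0 0.005 -1"}}

```text
time: 6.58
eef_pos: [0.5283, 0.0382, 0.11]
tcp_rot: [0.628, 0.778, -0.0, -0.0]
contact_force: [-4.4, 0.6, 9.1]
opening: -0.004
finger_force: 4.3
```

Emit:
{"api": "send_rows", "payload": {"moves": "0 0 0 0 0 0.005 -1; 0 0 0 0 0 0.005 -1"}}

```text
time: 6.82
eef_pos: [0.5283, 0.0382, 0.1099]
tcp_rot: [0.628, 0.778, -0.0, -0.0]
contact_force: [-6.7, 0.1, 12.9]
opening: -0.002
finger_force: 6.6
```

The strap is flat: the fingertip sits at 0.096 m and resists stiffly. Lift off and go to the shackle.

Emit:
{"api": "send_rows", "payload": {"moves": "0 0 0 0 0 -0.2 1; 0 0 0 0 0 -0.5 1; 0 0 0 0 0 -0.8 1; 0 0 0 0 0 -1 1; 0 0 0 0 0 -1 1"}}

```text
time: 7.45
eef_pos: [0.53, 0.038, 0.3122]
tcp_rot: [0.628, 0.778, 0.003, 0.004]
contact_force: [-0.6, -0.7, -1.2]
opening: 1.004
finger_force: 0.0
```

Run:
```python
from h import *
c=cam('wrist')
p=proj(c,(.5366,.040,.09));print(p,ctrl.get_state()['opening'])
save(c,'w2.png',(int(p[0])-50,int(p[1])-50,int(p[0])+50,int(p[1])+50),6)
to((.47,-.10,.31,13.5),(.475,-.22,.31,13.5))
```

```text
(np.float64(256.78263340609834), np.float64(162.35432755556698)) 1.0022688344680937
[ 6.000e-04  2.000e-04 -3.800e-03 -6.132e-01 -4.323e-01 -5.600e-03]
[ 6.0000e-04  2.0000e-04 -3.8000e-03 -1.2051e+00 -5.3410e-01 -5.2000e-03]
```

View pics/w2.png

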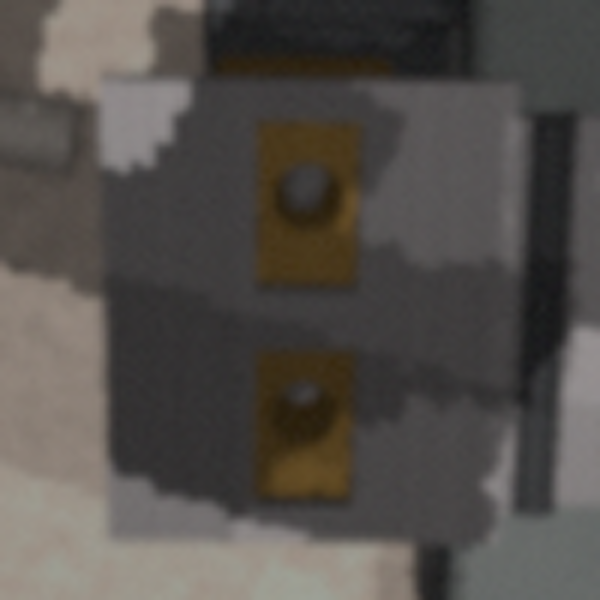

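The windows lie over the lock, with holes at crop (308,194) and (303,411), both well inside the windows.

Run:
```python
from h import *
c=cam('wrist');C=lambda u,v,z:onz(c,206+u/6,112+v/6,z)
a,b=C(308,194.5,.09),C(303.5,411.5,.09);d=a-b
print('holes',a,b,(a+b)/2,np.linalg.norm(d),np.degrees(np.arctan2(d[1],d[0])))
a,b=C(307.5,204,.096),C(305,424,.096);d=a-b
print('windows',(a+b)/2,np.linalg.norm(d),np.degrees(np.arctan2(d[1],d[0])))
```

```text
holes [0.53038982 0.05990089 0.09      ] [0.53810942 0.02108077 0.09      ] [0.53424962 0.04049083 0.09      ] 0.039580224402695686 101.24686789769122
windows [0.53436134 0.03990468 0.096     ] 0.039576171054201734 101.77893438641169
```

Emit:
{"api": "send_rows", "payload": {"moves": "0 0 0 -0.25 -0.15 0 1; 0 0 0 -0.5 -0.3 0 1; 0 0 0 -0.75 -0.4 0 1; 0 0 0 -0.98 -0.43 0 1; 0 0 -0.004 -0.98 -0.43 0 1; 0 0 -0.004 -0.98 -0.43 0 1"}}

```text
time: 8.3
eef_pos: [0.4845, -0.171, 0.3053]
tcp_rot: [0.619, 0.786, -0.0, -0.002]
contact_force: [0.1, 0.8, -0.4]
opening: 1.001
finger_force: 0.0
```

Run:
```python
from h import *
c=cam('wrist');p=proj(c,(.4812,-.2578,.09));print(p)
u,v=int(p[0]),int(p[1]);x0,y0=max(u-60,0),max(v-50,0);print(x0,y0)
save(c,'w3.png',(x0,y0,x0+120,y0+100),6)
to((.481,-.258,.20,13.5))
```

```text
(np.float64(232.128204983329), np.float64(236.99457708256722))
172 186
[-3.000e-04 -4.000e-04  3.000e-04 -4.218e-01 -1.201e-01  5.284e-01]
```

View pics/w3.png

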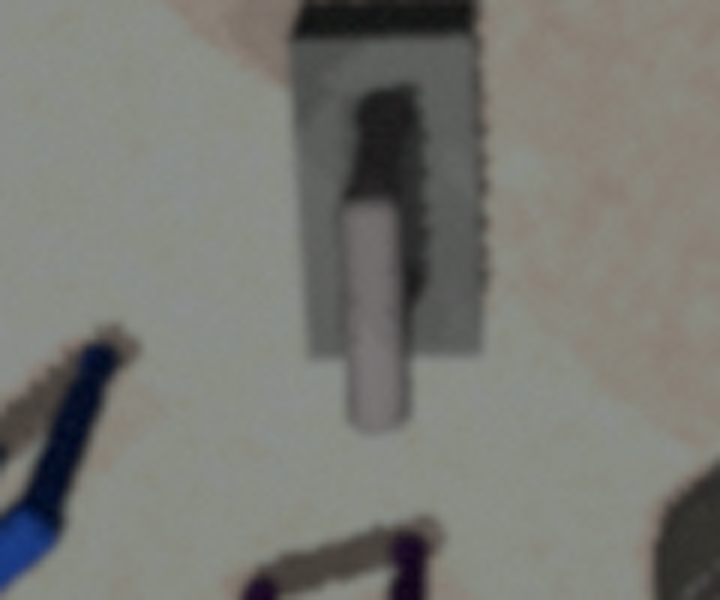

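The wrist view shows the crown from (372,197) to (380,430) in the crop, centre (375.5,314). The blue and purple decoys are clear of it.

Run:
```python
from h import *
c=cam('wrist');C=lambda u,v,z:onz(c,172+u/6,186+v/6,z)
a,b=C(372,197,.09),C(379.5,431,.09);d=a-b
print((a+b)/2,np.linalg.norm(d),np.degrees(np.arctan2(d[1],d[0])))
m=(a+b)/2
to((m[0],m[1],.17,np.degrees(np.arctan2(d[1],d[0]))-90),(.4812,-.2578,.17,13.5))
```

```text
[ 0.48496178 -0.25925214  0.09      ] 0.04941652748249624 104.29384182436092
[-2.000e-04 -3.000e-04 -1.800e-03 -4.331e-01 -1.038e-01  6.810e-01]
[-2.000e-04 -3.000e-04  4.000e-04 -4.216e-01 -1.204e-01  6.811e-01]
```

Emit:
{"api": "send_rows", "payload": {"moves": "0 0 0 -0.2 -0.05 0.1 1; 0 0 0 -0.43 -0.11 0.3 1; 0 0 0 -0.43 -0.11 0.55 1; 0 0 0 -0.43 -0.11 0.75 1; 0 0 0 -0.43 -0.11 0.75 1"}}

```text
time: 9.02
eef_pos: [0.482, -0.2575, 0.1535]
tcp_rot: [0.618, 0.786, 0.0, -0.005]
contact_force: [0.1, -0.0, 0.9]
opening: 0.996
finger_force: 0.0
```

Run:
```python
from h import *
c=cam('wrist');im=c['image']
for z in (.09,):
  p=proj(c,(.483,-.2585,z));print(p)
u,v=int(p[0]),int(p[1]);x0=max(u-80,0);y0=max(v-70,0);print(x0,y0,ctrl.get_state()['eef_pos'])
save(c,'w4.png',(x0,y0,x0+160,y0+140),4)
```

```text
(np.float64(254.11685943904095), np.float64(223.44070592076378))
174 153 [ 0.48365775 -0.25880993  0.15652903]
```

View pics/w4.png

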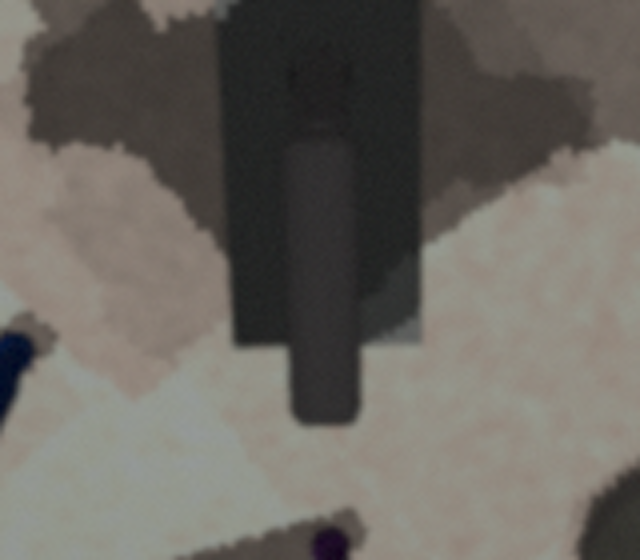

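The crown is centred at (254.9,223.3), within 1 mm of the prediction. Descend and grip.

Emit:
{"api": "send_rows", "payload": {"moves": "0 0 -0.0025 0 0 0.2 1; 0 0 -0.0025 0 0 0.35 1; 0 0 -0.0025 0 0 0.388 1; 0 0 -0.0025 0 0 0.388 1; 0 0 -0.0025 0 0 0.388 -1; 0 0 -0.0025 0 0 0.388 -1; 0 0 -0.0025 0 0 0.388 -1; 0 0 -0.0025 0 0 0.388 -1; 0 0 -0.0025 0 0 0.388 -1; 0 0 -0.0025 0 0 0.388 -1; 0 0 -0.0025 0 0 0.388 -1; 0 0 -0.0025 0 0 0.388 -1", "newtons": 80}}

```text
time: 10.58
eef_pos: [0.4843, -0.2606, 0.0804]
tcp_rot: [0.612, 0.791, -0.0, 0.0]
contact_force: [-0.6, -0.3, 4.5]
opening: 0.121
finger_force: 78.4
```

Emit:
{"api": "send_rows", "payload": {"moves": "0 0 0 0 0 -0.05 -1; 0 0 0 0 0 -0.1 -1; 0 0 0 0 0 -0.15 -1; 0 0 0 0 0 -0.3 -1; 0 0 0 0 0 -0.6 -1; 0 0 0 0 0 -0.85 -1; 0 0 0 0 0 -1 -1; 0 0 0 0 0 -1 -1"}}

```text
time: 11.58
eef_pos: [0.4851, -0.2611, 0.2837]
tcp_rot: [0.612, 0.791, -0.0, 0.004]
contact_force: [0.2, -0.2, -1.2]
opening: 0.125
finger_force: 78.1
```

Run:
```python
from h import *
s=ctrl.get_state();print(s['eef_pos'],s['opening'])
to((.49,-.08,.28,12),(.5366,.04,.28,12))
```

```text
[ 0.48507905 -0.26110874  0.28372298] 0.1254884512714101
[7.000e-04 9.000e-04 6.900e-03 8.707e-01 2.503e-01 1.470e-02]
[7.0000e-04 9.0000e-04 6.9000e-03 1.3933e+00 6.2600e-01 1.3300e-02]
```

Emit:
{"api": "send_rows", "payload": {"moves": "0 0 0.007 0.25 0.1 0 -1; 0 0 0.007 0.5 0.2 0 -1; 0 0 0.007 0.75 0.3 0 -1; 0 0 0.007 0.95 0.35 0 -1; 0 0 0.007 0.95 0.35 0 -1; 0 0 0.007 0.95 0.35 0 -1"}}

```text
time: 12.32
eef_pos: [0.5037, -0.059, 0.2783]
tcp_rot: [0.629, 0.777, -0.001, -0.001]
contact_force: [-0.2, -0.2, -0.5]
opening: 0.121
finger_force: 78.1
```

Run:
```python
from h import *
to((.5366,.04,.24,11.8))
```

```text
[-4.000e-04 -1.000e-04  5.000e-04  4.499e-01  2.642e-01  1.913e-01]
```

```bash
cat >> h.py <<'E'
def holes(verbose=True):
    c=cam('wrist');im=cv2.resize(c['image'],None,fx=4,fy=4,interpolation=cv2.INTER_CUBIC);hsv=cv2.cvtColor(im,cv2.COLOR_RGB2HSV)
    p=proj(c,(.5366,.04,.09));m=cv2.inRange(hsv,(12,100,30),(40,255,255))
    roi=np.zeros_like(m);cv2.circle(roi,(int(4*p[0]),int(4*p[1])),int(4*c['f']*.06/.3),255,-1);m&=roi
    cs=[k for k in cv2.findContours(m,cv2.RETR_EXTERNAL,cv2.CHAIN_APPROX_NONE)[0] if cv2.contourArea(k)>1500]
    out=[]
    for k in sorted(cs,key=cv2.contourArea)[-2:]:
        h=np.zeros_like(m);cv2.drawContours(h,[cv2.convexHull(k)],-1,255,-1);w=cv2.moments(h,True)
        d=cv2.morphologyEx(h&~m,cv2.MORPH_OPEN,np.ones((9,9)))
        n,l,s,ce=cv2.connectedComponentsWithStats(d)
        if n<2: print('no hole',cv2.boundingRect(k));continue
        i=1+np.argmax(s[1:,4]);t=s[i];u,v=ce[i]
        H=onz(c,(u+.5)/4-.5,(v+.5)/4-.5,.09);Wd=onz(c,w['m10']/w['m00']/4,w['m01']/w['m00']/4,.096)
        out.append((H,Wd));
        if verbose: print('px',np.round(ce[i]/4,1),'hole bbox',t[2:4]/4,'area',t[4]/16,'win',np.array(cv2.boundingRect(k))/4,np.round(H[:2],4),np.round(Wd[:2],4))
    if len(out)==2:
        for n,j in(('hole',0),('win',1)):
            d=out[0][j]-out[1][j];d=d if d[1]>0 else -d
            print(n,'mid',np.round((out[0][j]+out[1][j])[:2]/2,4),np.linalg.norm(d),np.degrees(np.arctan2(d[1],d[0])))
    return c
E
python3 - <<'E'
from h import *
holes();print(ctrl.get_state()['eef_pos'])
E
```

```text
px [307.2  97.7] hole bbox [ 8.75 10.5 ] area 75.1875 win [300.75  83.25  20.25  33.  ] [0.5376 0.0198] [0.5405 0.0186]
px [309.9  52.8] hole bbox [ 9.  10.5] area 75.8125 win [303.5   33.25  21.    35.75] [0.5301 0.0569] [0.5326 0.0581]
hole mid [0.5339 0.0384] 0.037841216486475295 101.36975105703688
win mid [0.5366 0.0384] 0.04032298918245049 101.26946858337816
[ 0.50382765 -0.05949353  0.2786747 ]
```

Emit:
{"api": "send_rows", "payload": {"moves": "0 0 0.0005 0.15 0.15 0 -1; 0 0 0.0005 0.25 0.264 0 -1; 0 0 0.0005 0.25 0.264 0 -1; 0 0 0.0005 0.25 0.264 0 -1; 0 0 0.0005 0.25 0.264 0 -1"}}

```text
time: 13.0
eef_pos: [0.5452, -0.0001, 0.2797]
tcp_rot: [0.631, 0.775, -0.0, -0.0]
contact_force: [-0.6, -0.0, -1.2]
opening: 0.122
finger_force: 78.2
```

Run:
```python
from h import *
c=holes();print(ctrl.get_state()['eef_pos'])
p=proj(c,(.5366,.04,.09));x0,y0=int(p[0])-60,int(p[1])-35;print(x0,y0)
im=c['image'][y0:y0+150,x0:x0+120]
im=cv2.convertScaleAbs(cv2.resize(im,None,fx=4,fy=4,interpolation=cv2.INTER_CUBIC),alpha=1.8,beta=10)
cv2.imwrite('pics/w5.png',im[:,:,::-1]);np.save('E.npy',c['extrinsics']);print(c['f'],c['cx'],c['cy'])
```

```text
px [252.  147.7] hole bbox [8.25 6.75] area 44.75 win [243.   138.    18.5   29.25] [0.5398 0.0228] [0.5409 0.0191]
px [251.8 107.2] hole bbox [10.   12.25] area 97.1875 win [242.75  92.75  19.    32.75] [0.532  0.0598] [0.5329 0.0584]
hole mid [0.5359 0.0413] 0.0378306299864757 101.95217168973825
win mid [0.5369 0.0388] 0.04014999539977117 101.52583418982081
[5.45250516e-01 2.14684807e-05 2.79844456e-01]
192 93
330.56804889312576 252.12786264009915 197.19934174788708
```

View pics/w5.png

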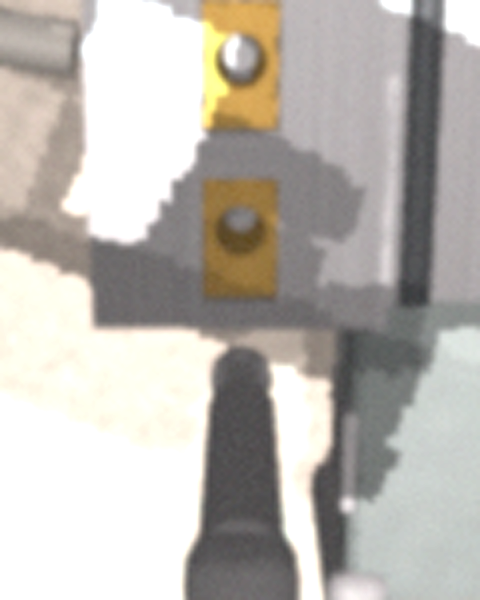

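The view shows hole rims centred at crop (240,59) and (240,229). The shackle's near leg foot is at about (242,373), nearly in line with them.

Run:
```python
from h import *
c=dict(f=330.568,cx=252.128,cy=197.199,extrinsics=np.load('E.npy'))
C=lambda u,v,z:onz(c,192+(u-1.5)/4,93+(v-1.5)/4,z)
a,b=C(240,59,.09),C(240,229,.09);d=a-b;print('holes',a,b,(a+b)/2,np.linalg.norm(d),np.degrees(np.arctan2(d[1],d[0])))
a,b=C(241.5,65.5,.096),C(240.5,240,.096);d=a-b;print('win',(a+b)/2,np.linalg.norm(d),np.degrees(np.arctan2(d[1],d[0])))
s=ctrl.get_state();Q=R.from_quat(s['tcp_rot']).as_matrix();print(s['eef_pos'],Q.round(4).tolist())
f=s['eef_pos']+Q@[.02,0,.0724];print('foot pred',f);p=proj(c,f);print((p[0]-192)*4+1.5,(p[1]-93)*4+1.5, 'obs 242,373 ->',C(242,373,f[2]))
e=s['eef_pos']+Q@[.025,0,-.0096];p=proj(c,e);print('crown top end pred',(p[0]-192)*4+1.5,(p[1]-93)*4+1.5)
```

```text
holes [0.5322398  0.05932097 0.09      ] [0.54028284 0.02032082 0.09      ] [0.53626132 0.0398209  0.09      ] 0.039820873794711505 101.65278790458012
win [0.53675335 0.03862201 0.096     ] 0.04027542648092032 101.33484647639612
[5.45250516e-01 2.14684807e-05 2.79844456e-01] [[-0.2026, 0.9793, -0.0002], [0.9793, 0.2026, -0.0002], [-0.0001, -0.0002, -1.0]]
foot pred [0.54118401 0.01959512 0.20744214]
243.55325247930443 374.47148237885915 obs 242,373 -> [0.54089373 0.01978381 0.20744214]
crown top end pred 244.6379531424742 569.4782682076775
```

Run:
```python
from h import *
to((.5366,.0396,.175,11.5))
```

```text
[-0.000e+00  0.000e+00  5.000e-04  2.026e-01 -2.100e-03  5.242e-01]
```

Emit:
{"api": "send_rows", "payload": {"moves": "0 0 0.0005 0.1 0 0 -1; 0 0 0.0005 0.2026 -0.002 0 -1; 0 0 0.0005 0.2026 -0.002 0.15 -1; 0 0 0.0005 0.2026 -0.002 0.3 -1; 0 0 0.0005 0.2026 -0.002 0.42 -1; 0 0 0.0005 0.2026 -0.002 0.5242 -1; 0 0 0.0005 0.2026 -0.002 0.5242 -1; 0 0 0.0005 0.2026 -0.002 0.5242 -1; 0 0 0.0005 0.2026 -0.002 0.5242 -1"}}

```text
time: 14.18
eef_pos: [0.5377, 0.0406, 0.1767]
tcp_rot: [0.632, 0.775, 0.001, 0.001]
contact_force: [0.9, -0.1, -0.1]
opening: 0.124
finger_force: 78.3
```

Run:
```python
from h import *
c=cam('wrist');s=ctrl.get_state();Q=R.from_quat(s['tcp_rot']).as_matrix();print(s['eef_pos'],s['contact_force'])
f=s['eef_pos']+Q@[.02,0,.0724];p=proj(c,f);x0,y0=int(p[0])-40,int(p[1])-50;print(x0,y0,f)
im=c['image'][y0:y0+90,x0:x0+80]
im=cv2.convertScaleAbs(cv2.resize(im,None,fx=6,fy=6,interpolation=cv2.INTER_CUBIC),alpha=1.8,beta=10)
cv2.imwrite('pics/w6.png',im[:,:,::-1]);np.save('E.npy',c['extrinsics'])
print('foot pred px',(np.array(p)-[x0,y0])*6+2.5)
```

```text
[0.53764298 0.0405629  0.17649208] [-0.72758691 -0.11014135 -0.50782264]
212 136 [0.53379625 0.06013327 0.10407687]
foot pred px [243.83536051 304.51742686]
```

View pics/w6.png

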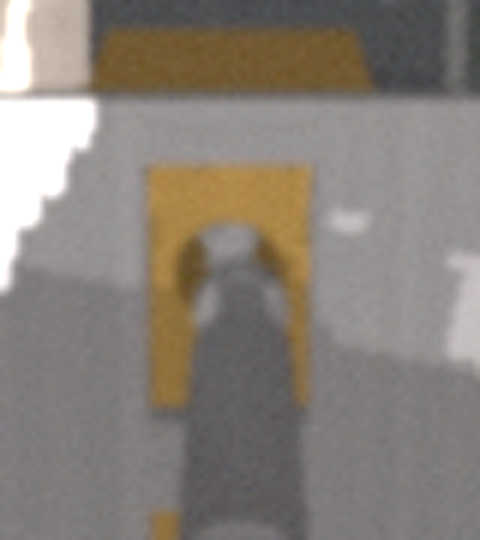

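Run:
```python
from h import *
c=dict(f=330.568,cx=252.128,cy=197.199,extrinsics=np.load('E.npy'))
C=lambda u,v,z:onz(c,212+(u-2.5)/6,136+(v-2.5)/6,z)
h=C(233.5,276,.09);print('hole',h,'width',C(177,276,.09)-C(290,276,.09),'win z.096',C(148,167,.096),C(313,167,.096))
a=np.radians(101.55);g=h[:2]-.02*np.array([np.cos(a),np.sin(a)]);print('TCP goal',g)
to((g[0]+.0003,g[1]-.0002,.165,11.55),(.5366,.0396,.165,11.55))
```

```text
hole [0.53289504 0.05896381 0.09      ] width [-0.01246872 -0.00254879  0.        ] win z.096 [0.52112131 0.07078192 0.096     ] [0.53849558 0.07433665 0.096     ]
TCP goal [0.5368995  0.03936881]
[ 0.0004  0.0001  0.0001 -0.0063 -0.0037  0.0575]
[ 0.0004  0.0001  0.0001 -0.0036 -0.0062  0.0574]
```

Emit:
{"api": "send_rows", "payload": {"moves": "0 0 0 -0.005 -0.005 0 -1; 0 0 0 -0.005 -0.005 0.03 -1; 0 0 0 -0.005 -0.005 0.055 -1; 0 0 0 -0.005 -0.005 0.055 -1; 0 0 0 -0.005 -0.005 0.055 -1"}}

```text
time: 14.85
eef_pos: [0.5361, 0.0394, 0.164]
tcp_rot: [0.632, 0.775, -0.0, -0.0]
contact_force: [0.5, -0.3, -0.4]
opening: 0.121
finger_force: 78.3
```

Emit:
{"api": "send_rows", "payload": {"moves": "0 0 0 0 0 0.01 -1; 0 0 0 0 0 0.02 -1; 0 0 0 0 0 0.025 -1; 0 0 0 0 0 0.025 -1"}}

```text
time: 15.35
eef_pos: [0.5361, 0.0394, 0.1589]
tcp_rot: [0.632, 0.775, -0.0, -0.0]
contact_force: [-0.3, -0.3, -1.1]
opening: 0.121
finger_force: 78.3
```

Emit:
{"api": "send_rows", "payload": {"moves": "0 0 0 0 0.002 0.015 -1; 0 0 0 0 0.002 0.03 -1; 0 0 0 0 0.002 0.03 -1"}}

```text
time: 15.72
eef_pos: [0.5362, 0.0395, 0.1526]
tcp_rot: [0.632, 0.775, -0.0, -0.0]
contact_force: [0.1, -0.1, -0.9]
opening: 0.12
finger_force: 78.3
```

Emit:
{"api": "send_rows", "payload": {"moves": "0 0 0 0 0 0.015 -1; 0 0 0 0 0 0.025 -1; 0 0 0 0 0 0.025 -1"}}

```text
time: 16.1
eef_pos: [0.5364, 0.0395, 0.1478]
tcp_rot: [0.632, 0.775, -0.0, -0.0]
contact_force: [-0.3, 0.6, -1.1]
opening: 0.117
finger_force: 78.3
```

The legs are about 14 mm into the holes with no force. I'll keep pressing in small steps.

Emit:
{"api": "send_rows", "payload": {"moves": "0 0 0 0 0 0.01 -1; 0 0 0 0 0 0.02 -1; 0 0 0 0 0 0.02 -1"}}

```text
time: 16.48
eef_pos: [0.5364, 0.0395, 0.1438]
tcp_rot: [0.632, 0.775, -0.0, -0.0]
contact_force: [-0.2, 0.1, -0.5]
opening: 0.125
finger_force: 78.3
```

Emit:
{"api": "send_rows", "payload": {"moves": "0 0 0 0 0 0.01 -1; 0 0 0 0 0 0.02 -1; 0 0 0 0 0 0.02 -1"}}

```text
time: 16.85
eef_pos: [0.5366, 0.0395, 0.1401]
tcp_rot: [0.632, 0.775, 0.0, 0.0]
contact_force: [-0.3, -1.0, -1.7]
opening: 0.123
finger_force: 78.3
```

Emit:
{"api": "send_rows", "payload": {"moves": "0 0 0 0 0 0.01 -1; 0 0 0 0 0 0.015 -1; 0 0 0 0 0 0.015 -1"}}

```text
time: 17.23
eef_pos: [0.537, 0.0394, 0.1379]
tcp_rot: [0.632, 0.775, 0.0, 0.0]
contact_force: [-0.6, 0.3, 4.5]
opening: 0.121
finger_force: 79.1
```

Emit:
{"api": "send_rows", "payload": {"moves": "0 0 0 0 0 0.008 -1; 0 0 0 0 0 0.012 -1; 0 0 0 0 0 0.012 -1"}}

```text
time: 17.6
eef_pos: [0.5372, 0.0395, 0.1359]
tcp_rot: [0.632, 0.775, 0.0, 0.001]
contact_force: [-0.8, 1.2, 5.7]
opening: 0.122
finger_force: 79.4
```

Emit:
{"api": "send_rows", "payload": {"moves": "0 0 0 0 0 0.008 -1; 0 0 0 0 0 0.012 -1; 0 0 0 0 0 0.012 -1"}}

```text
time: 17.98
eef_pos: [0.5374, 0.0394, 0.134]
tcp_rot: [0.632, 0.775, 0.0, 0.001]
contact_force: [-1.8, 0.3, 8.8]
opening: 0.118
finger_force: 79.6
```

Emit:
{"api": "send_rows", "payload": {"moves": "0 0 0 0 0 0.008 -1; 0 0 0 0 0 0.012 -1; 0 0 0 0 0 0.012 -1"}}

```text
time: 18.35
eef_pos: [0.5374, 0.0395, 0.1315]
tcp_rot: [0.632, 0.775, 0.001, 0.001]
contact_force: [-1.2, 0.0, 5.4]
opening: 0.122
finger_force: 79.2
```

Emit:
{"api": "send_rows", "payload": {"moves": "0 0 0 0 0 0.008 -1; 0 0 0 0 0 0.008 -1"}}

```text
time: 18.6
eef_pos: [0.5372, 0.0394, 0.1292]
tcp_rot: [0.632, 0.775, 0.001, 0.001]
contact_force: [0.2, 0.0, 4.3]
opening: 0.123
finger_force: 79.1
```

Emit:
{"api": "send_rows", "payload": {"moves": "0 0 0 0 0 0.008 -1; 0 0 0 0 0 0.008 -1"}}

```text
time: 18.85
eef_pos: [0.5372, 0.0394, 0.1275]
tcp_rot: [0.632, 0.775, 0.001, 0.001]
contact_force: [-1.0, -0.6, 4.3]
opening: 0.123
finger_force: 79.1
```

Emit:
{"api": "send_rows", "payload": {"moves": "0 0 0 0 0 0.008 -1; 0 0 0 0 0 0.008 -1"}}

```text
time: 19.1
eef_pos: [0.537, 0.0395, 0.1256]
tcp_rot: [0.632, 0.775, 0.0, 0.001]
contact_force: [-0.7, -0.1, 4.4]
opening: 0.117
finger_force: 79.1
```

Emit:
{"api": "send_rows", "payload": {"moves": "0 0 0 0 0 0.007 -1; 0 0 0 0 0 0.007 -1"}}

```text
time: 19.35
eef_pos: [0.5371, 0.0394, 0.1244]
tcp_rot: [0.632, 0.775, 0.0, 0.001]
contact_force: [-0.1, 0.8, 7.0]
opening: 0.12
finger_force: 79.4
```

Emit:
{"api": "send_rows", "payload": {"moves": "0 0 0 0 0 0.006 -1; 0 0 0 0 0 0.006 -1"}}

```text
time: 19.6
eef_pos: [0.5376, 0.0395, 0.1243]
tcp_rot: [0.632, 0.775, 0.001, 0.001]
contact_force: [-1.9, 0.2, 11.1]
opening: 0.12
finger_force: 80.0
```

Emit:
{"api": "send_rows", "payload": {"moves": "0 0 0 0 0 0.005 -1; 0 0 0 0 0 0.005 -1"}}

```text
time: 19.85
eef_pos: [0.5379, 0.0395, 0.1243]
tcp_rot: [0.632, 0.775, 0.001, 0.001]
contact_force: [-2.9, 0.1, 14.9]
opening: 0.121
finger_force: 80.5
```

Emit:
{"api": "send_rows", "payload": {"moves": "0 0 0 0 0 0.005 -1; 0 0 0 0 0 0.005 -1"}}

```text
time: 20.1
eef_pos: [0.5381, 0.0395, 0.1243]
tcp_rot: [0.632, 0.775, 0.001, 0.001]
contact_force: [-4.3, 1.1, 18.6]
opening: 0.121
finger_force: 81.0
```

Emit:
{"api": "send_rows", "payload": {"moves": "0 0 0 0 0 0.005 -1; 0 0 0 0 0 0.005 -1"}}

```text
time: 20.35
eef_pos: [0.5383, 0.0395, 0.1242]
tcp_rot: [0.632, 0.775, 0.001, 0.001]
contact_force: [-6.8, 0.4, 22.2]
opening: 0.122
finger_force: 81.5
```

This is a solid stop at about 38 mm with no creep. I'll back off and tug lightly to check the latch.

Emit:
{"api": "send_rows", "payload": {"moves": "0 0 0 0 0 -0.015 -1; 0 0 0 0 0 -0.025 -1; 0 0 0 0 0 -0.025 -1"}}

```text
time: 20.72
eef_pos: [0.5369, 0.0394, 0.1248]
tcp_rot: [0.632, 0.775, 0.0, 0.001]
contact_force: [0.2, -0.3, 4.3]
opening: 0.121
finger_force: 79.2
```

Emit:
{"api": "send_rows", "payload": {"moves": "0 0 0 0 0 -0.01 -1; 0 0 0 0 0 -0.01 -1"}}

```text
time: 20.98
eef_pos: [0.5365, 0.0394, 0.126]
tcp_rot: [0.632, 0.775, 0.0, 0.0]
contact_force: [0.9, -0.5, 2.1]
opening: 0.124
finger_force: 78.8
```

Emit:
{"api": "send_rows", "payload": {"moves": "0 0 0 0 0 -0.006 -1; 0 0 0 0 0 -0.006 -1"}}

```text
time: 21.22
eef_pos: [0.536, 0.0395, 0.1263]
tcp_rot: [0.632, 0.775, -0.0, -0.0]
contact_force: [3.1, -0.9, -5.7]
opening: 0.12
finger_force: 77.9
```

It is latched: it holds against a 6 N tug. Release and retreat.

Emit:
{"api": "send_rows", "payload": {"moves": "0 0 0 0 0 0.007 -1; 0 0 0 0 0 0.007 -1; 0 0 0 0 0 0.007 0.3; 0 0 0 0 0 0.007 0.3; 0 0 0 0 0 0.007 0.3; 0 0 0 0 0 0.007 0.3; 0 0 0 0 0 -0.15 0.3; 0 0 0 0 0 -0.4 0.3; 0 0 0 0 0 -0.7 0.3; 0 0 0 0 0 -0.7 0.3; 0 0 0 0 0 -0.7 0.3; 0 0 0 0 0 -0.7 0.3"}}

```text
time: 22.72
eef_pos: [0.5355, 0.0396, 0.2655]
tcp_rot: [0.632, 0.775, -0.001, -0.002]
contact_force: [0.7, -0.4, -0.0]
opening: 0.653
finger_force: 0.0
```

Run:
```python
from h import *
c=cam('wrist');s=ctrl.get_state();print(s['eef_pos'],s['contact_force'],s['opening'])
p=proj(c,(.5368,.0395,.1357));x0,y0=max(int(p[0])-60,0),max(int(p[1])-60,0)
im=c['image'][y0:y0+120,x0:x0+120];cv2.imwrite('pics/w7.png',cv2.convertScaleAbs(cv2.resize(im,None,fx=4,fy=4),alpha=1.8)[:,:,::-1])
for t in(-.025,.025):print((np.array(proj(c,np.array([.5368,.0395,.1357])+t*np.array([-.2,.98,0])))-[x0,y0])*4)
```

```text
[0.5355448  0.03957308 0.26547952] [ 0.04158855  0.41933101 -0.11431722] 0.6463272997707449
[241.43860982 356.54747337]
[242.25706114 123.24692992]
```

View pics/w7.png

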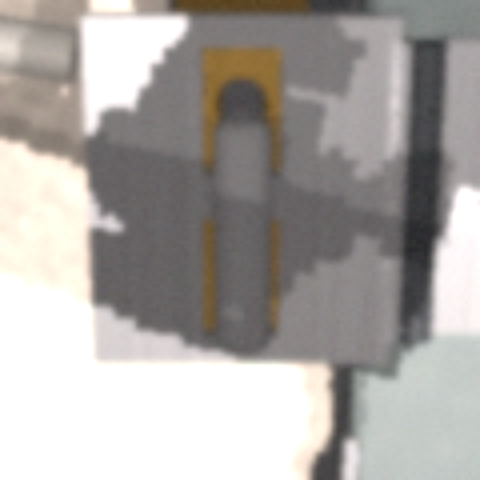

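The shackle stands seated through the flat strap. The crown runs from (242,120) to (243,350), as predicted for the latched depth.

```bash
python3 -c "
from plant import ctrl
print(ctrl.sign_off())"
```

```text
the job is handed in; nothing more can be done
None
```

The strap is folded flat and the larger shackle is latched about 36 mm deep in the lock; it held against a 6 N tug. I handed the job in at about 23 s, but the sign-off returned no verdict. I viewed 11 pictures, one over the limit of 10.

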